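# Third hand at the filtration manifold: vent, then press the funnel on its seal

## Robot

A 7-joint arm with a two-finger parallel gripper is mounted at the origin on the work surface. World frame = base frame: x ahead of the robot, y to its left, z up, the work surface at z = 0. Lengths are in mm, angles in rad, forces in N, time in s.
With the tool pointing down it reaches from about 425 to 975 mm from the base axis. Payload 16.7 kg.
Tool frame: the origin (TCP) lies on the centre line of the jaws, within the pads' length; the fingertips stand 17 mm ahead of it and the grasp point (between the pads) lies 2 mm behind it; z points along the fingers, y is the direction in which the jaws open and shut (so a half turn about z gives the same grasp; the last joint's range is limited). The gripper opens to 85 mm and grips with 20 to 120 N. Pads are 22 mm wide; open, the fingers measure 114 mm over their backs; the gripper's body (76 mm by 85 mm) begins 54 mm behind the grasp point. The pads swing forward as they close: fully open they stand 13 mm farther back than shut.
Start: joints at [1.198, 0.426, 0.074, 1.606, -0.034, 1.111, -0.067], TCP at [149.119, -658.286, 248.302] pointing down, gripper open.
Joint ranges: [-2.85, 2.85], [-0.5, 2.14], [-1.23, 1.37], [0.21, 2.46], [-1.02, 4.16], [0.16, 2.05], [-2.73, 2.73]. Speed limits (rad/s): [1.89, 1.89, 2.39, 2.39, 3.01, 3.01, 3.01].

## Interface

Orientations are given as a 3x3 rotation matrix whose columns are the frame's x, y, z axes.
In Python, from cell import manip gives the robot as it stands.
- The arm moves only by the shell command python3 -m creep 'ROWS' [FORCE]. ROWS is a JSON object of lists of equal length, an entry for each row: "linear": the shift along the world's x, y, z in mm, a list of three; "turn": the turn about the world's z in degrees; "gripper": the gripper's target within -1 to 1 (fully open at 1, half-way at 0, shut at -1). A call has 1 to 12 rows; each row shifts and turns the pose as measured when the row begins; what a row does not reach is not made up. A row lasts 1/10 s, in which the tool goes at most 50 mm and 8.59 degrees, less where a joint would pass 70% of its speed; a pose out of reach is approached as far as the arm can. A call is refused whole if a number of a shift passes 50 or a number of a turn 8.59, either way. A call with a gripper value outside its range is refused whole. The fingers move at their own pace and stop on an object; FORCE is the grip in N (left out, the last holds). Time passes only in rows, so rows that do not move let the fingers close. It gives the time, the measured TCP pose, the force and the opening at its end, in the units of the state.
- manip.get_obs(): the state, without advancing time (a new reading comes with each control period).
- manip.snapshot(name): name is "scene" or "top" or "wrist"; returns a dict with "image" (400x640x3 uint8, red, green, blue), "range_z" (400x640 float32, mm along the optical axis (not along the pixel's ray), 0 where there is no reading), "intrinsics" (3x3 intrinsics, pixels), "view" (4x4, takes a point from world to camera coordinates); the wrist camera has in their place "hand_eye" (4x4, takes a point from camera to tool coordinates, whose origin is the TCP and whose axes are the flange's). Camera axes: x right, y up, looking along -z (the intrinsics and any distortion apply to the point x, -y, -z); pixel columns grow to the right and rows downward; lengths in mm; the calibration is good to about 2 mm. A picture is of the moment at which its call begins: read the wrist's pose just before it.
- manip.sign_off(): hands the job in, once; it reports no verdict.
Trained networks look in a picture, given as the dict that the camera call returned (one of the last four; its "shot" number tells which), for a name from the list of things; names that differ only in an ending like _2 or _b are one class to them, and where a whole thing is asked for, a point or a joint stands for the part that bears it (a point fixed in the world has none). Each returns a list of dicts, best first, with "p" (0 to 1); they miss things now and then, are a little off and sometimes report something else, mostly with a low value. They report only what shows in the picture. A call takes as long as a camera call.
- manip.find_in(thing, picture): "centre" ([x, y, z] in mm, in world coordinates, good to about 4 mm: the middle of the surface that is visible of it).
- manip.regions_of(thing, picture): "region" (400x640 bool, what is visible of it).
- manip.mark_of(thing, picture): "centre" ([x, y, z] in mm, in world coordinates, good to about 4 mm: a listed point, or the origin of a listed thing).
The state is a dict: "t": time; "joint_pos": joint angles; "qvel": joint speeds; "joint_torque": joint torques, N m; "position": TCP position; "eef_rot": TCP orientation; "ft_force": force on the tool from outside, world axes, zero at the start; "wrist_torque": the same for the moment, N m; "finger_gap": finger opening in mm.
Only numpy, scipy, OpenCV 4.12 (cv2) and the standard library are available. Lean on these libraries where they do the work, as an engineer would, in place of code of your own. Each camera call takes 0.05 s, during which the arm holds its last target. There are 200 camera calls.

## Task

Please get the open place of the vacuum filtration manifold ready for clamping: first press the black vent plunger at the manifold's end right down to its stop for a second to let the air in, then gently stand the loose steel funnel upright and centred on the open filter head. Keep it pressed straight down on its seal with a steady force of about 10 N for at least two seconds and finish your program while still holding it like that, because I am about to close the spring clamp round the two flanges. Leave the two covered funnels and everything else on the bench alone.

Things in the scene. Friction and masses are not known exactly. Their poses are not given: they have to be found in the camera images.
- funnel: Loose stainless filter funnel, about 200 g, 85 mm tall, standing upright on the bench: flat foot flange 66 mm across and 6 mm thick, a cone from 44 mm across at 6 mm height to 54 mm at 30 mm, above that a straight round bowl 54 mm across (3 mm wall), open at top and bottom. Can be gripped by the bowl from any side. Origin: centre of the flange's underside; z up along its axis.
- head: The open filter head, the only one of three places (130 mm apart, any of them) without a funnel: fixed steel cup 66 mm across on a small stopcock, on a level steel tube 40 mm thick. Origin on its axis at the tube's top line, 68 mm above the bench; y runs along the tube, away from the vent; z up. The cup's flat metal top is 60 mm above the origin.
- seat (a point): Centre of the top of the open head's pale silicone seal (56 mm across, white membrane on it), 133 mm above the bench when free, 5 mm proud of the cup. The funnel's flange stands flat on it; no rim centres it. Springy: gives 1 mm per 4 N, hard stop at 4 mm; the point moves with it. Wanted on it, funnel's weight included: about 10 N; under 6 N it does not close, over 15 N it is crushed.
- vent (a joint): Travel of the vent plunger in m: 0 when up, 0.008 at its stop. Spring return; 2 N start it moving and about 5.2 N bring it to the stop.
- vent_top (a point): Centre of the top of the vent plunger's black round head, 26 mm across, on an upright valve at the end of the tube, 130 mm above the bench when up. It is pressed straight down. It stands 132 mm from the axis of the nearest place.
- covered_a: A place in use, fixed: the same head with a funnel, flat steel cover with a small knob, and clamp. Top 228 mm above the bench; bowl 54 mm, cover 59 mm across; the clamp's two grips reach 100 mm out from the axis on the side away from the robot, 130 mm above the bench. Origin and axes as for the open head. Leave it alone.
- covered_b: The second place in use, same as the first. Leave it alone.
- clamp: Loose aluminium spring clamp lying flat on the bench, 143 mm long, 82 mm wide, 14 mm high, for the colleague to fit. Origin near its middle, on the bench. Leave it alone.
- sieve: Empty round stainless plankton sieve, 106 mm across, 45 mm tall. Origin at the centre of its underside. Leave it alone.
- jar: Sample jar with a red lid, 64 mm across, 90 mm tall. Origin at the centre of its underside. Leave it alone.

How it is judged:
By the outcome, as a careful person would: the job done as asked, in the order asked, and still so for the second after the job is handed in, while the arm keeps its last pose, push and grip.
It also fails if it takes over 61 s, if anything falls off the work surface, if the arm or the gripper's body presses on something with over 40 N, if the wrist force passes 120 N, or if a joint passes its speed limit or range.

## Working session

There is one attempt and no reset: what is moved stays moved. The work goes in short steps, Python scripts to look and compute and a shell command to move; the robot and the scene stay as the last step left them, time stands still between calls to the robot, and variables do not carry over. Pictures are saved under pics/ and viewed, about 8 in all and at most 12, crops included, and the job is handed in when it is done.

```bash
mkdir -p pics; ls; python3 - <<'E'
from cell import manip
import cv2,numpy as np
np.set_printoptions(precision=3,suppress=True)
o=manip.get_obs();print(o['t'],o['position'],o['eef_rot'],o['ft_force'],o['finger_gap'])
P={n:manip.snapshot(n) for n in('scene','top')}
for n,p in P.items():
    cv2.imwrite(f'pics/{n}0.png',p['image'][:,:,::-1])
    for t in ['funnel','head','seat','vent_top','covered_a','clamp','sieve','jar']:
        for f in('mark_of','find_in'):
            try: print(n,f,t,[(np.round(d['centre'],1),round(d['p'],2)) for d in getattr(manip,f)(t,p)[:3]])
            except Exception as e: print(n,f,t,e)
E
```

```text
pics
0.0 [ 149.008 -657.93   247.611] [[ 0.975  0.221 -0.   ]
 [ 0.221 -0.975  0.001]
 [-0.    -0.001 -1.   ]] [ 0.218  0.113 -0.194] 85.27794981370411
scene mark_of funnel []
scene find_in funnel [(array([ 494.4, -374.6,   54.9]), 0.79)]
scene mark_of head [(array([564.6, 164.6,  66. ]), 0.59)]
scene find_in head [(array([570.7, 163.8, 131.7]), 0.63)]
scene mark_of seat [(array([565.9, 167.5, 131.6]), 0.77)]
scene find_in seat [(array([568.8, 165. , 135.7]), 0.58)]
scene mark_of vent_top [(array([ 482.2, -382.1,    1.3]), 0.72), (array([521.3, -95.1, 132.7]), 0.51)]
scene find_in vent_top []
scene mark_of covered_a [(array([588.7, 286.8,  67.7]), 0.97), (array([546. ,  35.3,  64. ]), 0.79)]
scene find_in covered_a [(array([607.6, 285.1, 169.9]), 0.98), (array([565.2,  39.8, 165.2]), 0.61)]
scene mark_of clamp [(array([420.5, 130.9,   3.1]), 0.76)]
scene find_in clamp [(array([413.6, 123.3,  13. ]), 0.48)]
scene mark_of sieve [(array([ 425.4, -130.8,    2.5]), 0.64), (array([ 649.3, -274.2,   -1.7]), 0.35)]
scene find_in sieve [(array([ 406. , -134.4,   15.6]), 0.89)]
scene mark_of j
[... 571 characters left out ...]
 127.9]), 0.68)]
top find_in vent_top [(array([525.2, -94.1, 127.8]), 0.41), (array([564.3, 162. , 131.3]), 0.33)]
top mark_of covered_a [(array([548.4,  33.7,  68.2]), 0.97), (array([580.1, 287.4,  67.2]), 0.76)]
top find_in covered_a [(array([541.1,  30.3, 220.2]), 0.63), (array([576.8, 280.9, 182.7]), 0.56)]
top mark_of clamp [(array([420.5, 134. ,   0.5]), 0.69)]
top find_in clamp [(array([417.2, 135.6,   8.1]), 0.57)]
top mark_of sieve [(array([ 421.7, -127.3,   -1. ]), 0.59)]
top find_in sieve [(array([ 421.8, -129.2,    1.4]), 0.84)]
top mark_of jar [(array([ 653.1, -274.5,    1.6]), 0.63)]
top find_in jar [(array([ 641.1, -265.1,   95.4]), 0.67), (array([539.9,  29.4, 220.9]), 0.25)]
```

```bash
cat > h.py <<'E'
import numpy as np
from cell import manip
def cloud(p,T=None):
    """world points HxWx3; T = tool pose 4x4 for wrist"""
    z=p['range_z'].astype(float);K=p['intrinsics'];v,u=np.mgrid[:z.shape[0],:z.shape[1]]
    c=np.stack([(u-K[0,2])/K[0,0]*z,-(v-K[1,2])/K[1,1]*z,-z,np.ones_like(z)],-1)
    M=np.linalg.inv(p['view']) if 'view' in p else T@p['hand_eye']
    w=(c@M.T)[...,:3];w[z==0]=np.nan;return w
def tool():
    o=manip.get_obs();T=np.eye(4);T[:3,:3]=o['eef_rot'];T[:3,3]=o['position'];return T
def circle(P):
    from scipy.optimize import least_squares
    c0=np.r_[np.median(P,0),30]
    r=least_squares(lambda q:np.hypot(*(P-q[:2]).T)-q[2],c0,loss='soft_l1')
    return r.x
E
python3 - <<'E'
from h import *
import cv2
np.set_printoptions(precision=1,suppress=True)
a=cv2.imread('pics/scene0.png');b=cv2.imread('pics/top0.png')
cv2.imwrite('pics/both0.png',cv2.resize(np.vstack([a,b]),(480,600)))
p=manip.snapshot('top');W=cloud(p)
print({k:np.shape(v) for k,v in p.items()}, 'cam', np.linalg.inv(p['view'])[:3,3])
def sel(c,r,z0,z1):
    m=(np.hypot(W[...,0]-c[0],W[...,1]-c[1])<r)&(W[...,2]>z0)&(W[...,2]<z1);return W[m]
for n,c,r,z0,z1 in [('funnel rim',(480,-379),40,78,92),('flange',(480,-379),45,2,12),('seal',(564,164),45,130,137),('cup',(564,164),45,124,130),('vent',(523,-97),25,122,136),('cova',(547,34),35,205,222),('covb',(580,287),35,205,222)]:
    P=sel(c,r,z0,z1)
    if len(P)<8: print(n,len(P));continue
    (x,y),R=cv2.minEnclosingCircle(P[:,:2].astype(np.float32))
    print(n,len(P),'mean',P.mean(0),'enc',np.array([x,y,R]),'z',np.percentile(P[:,2],[5,50,95]))
E
```

```text
{'image': (400, 640, 3), 'range_z': (400, 640), 'intrinsics': (3, 3), 'view': (4, 4), 'shot': ()} cam [ 375.2  -44.8 1028. ]
funnel rim 126 mean [ 480.8 -382.8   84.2] enc [ 480.6 -382.3   27.5] z [79.4 84.4 88.1]
flange 286 mean [ 478.3 -371.5    5.5] enc [ 479.6 -379.    44.4] z [2.2 5.4 9.2]
seal 466 mean [563.4 161.6 133.4] enc [564.7 161.6  31.5] z [130.7 133.4 135.8]
cup 164 mean [559.1 158.8 127.7] enc [563.8 162.2  33.2] z [125.1 127.8 129.7]
vent 100 mean [522.7 -96.2 129.5] enc [523.4 -96.5  12.7] z [126.2 129.8 132.5]
cova 432 mean [542.9  33.5 220.4] enc [543.7  33.7  29.6] z [218.4 220.6 221.8]
covb 430 mean [581.8 288.8 219.7] enc [584.  290.2  29.8] z [216.1 220.2 221.8]
```

View pics/both0.png

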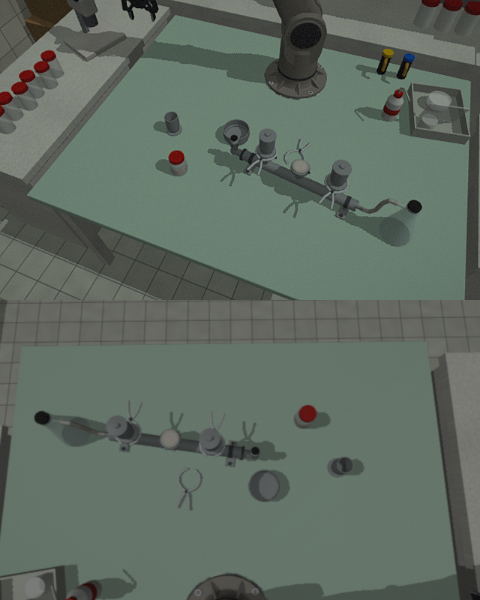

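Scene: bottom view shows the funnel alone on the bench (right, ~345,465), vent at the tube's right end (~255,451), and the open head in the middle (~170,438). The fits agree: vent (523,-96), covered places (544,34) and (584,290), and their midpoint (564,162) is the open head. Next I move to the vent with the gripper shut.

```bash
python3 -m creep '{"linear":[[25,37,0],[25,37,0],[25,37,0],[25,37,0],[25,37,0],[25,37,0],[25,37,0],[25,37,0],[25,37,0],[25,37,0],[25,37,0],[25,37,0]],"turn":[0,0,0,0,0,0,0,0,0,0,0,0],"gripper":[-1,-1,-1,-1,-1,-1,-1,-1,-1,-1,-1,-1]}' 60; python3 -c "
from h import *;print(manip.get_obs()['joint_pos'].round(3) if hasattr(manip.get_obs()['joint_pos'],'round') else manip.get_obs()['joint_pos'])"
```

```text
t: 2.95
position: [452.3, -200.7, 249.7]
eef_rot: [[0.978, 0.211, 0.002], [0.211, -0.978, -0.006], [0.0, 0.006, -1.0]]
ft_force: [-0.2, -0.1, -0.6]
finger_gap: 0.0
[ 0.524  0.141 -0.262  1.988  0.049  1.014 -1.12 ]
```

```bash
python3 -m creep '{"linear":[[25,37,0],[25,37,0],[20,29,-20],[0,0,-25],[0,0,-20],[0,0,-10],[0,0,0]],"turn":[0,0,0,0,0,0,0],"gripper":[-1,-1,-1,-1,-1,-1,-1]}'; python3 - <<'E'
from h import *
import cv2
np.set_printoptions(precision=1,suppress=True)
T=tool();p=manip.snapshot('wrist');W=cloud(p,T)
cv2.imwrite('pics/w1.png',p['image'][:,:,::-1])
m=(np.hypot(W[...,0]-523,W[...,1]+96)<25)&(W[...,2]>122)&(W[...,2]<136);P=W[m]
print(T[:3,3],len(P),P.mean(0) if len(P) else 0)
print(manip.mark_of('vent_top',p)[:2])
p=manip.snapshot('top');print(manip.mark_of('vent_top',p)[:2])
E
```

```text
t: 3.65
position: [528.7, -85.4, 174.6]
eef_rot: [[0.976, 0.22, 0.008], [0.22, -0.976, -0.004], [0.007, 0.006, -1.0]]
ft_force: [-0.0, -0.3, 0.8]
finger_gap: 0.2
[528.7 -85.4 174.6] 1017 [530.3 -94.4 127.2]
[{'centre': [521.5, -94.7, 130.5], 'p': 0.57}]
[]
```

View pics/w1.png

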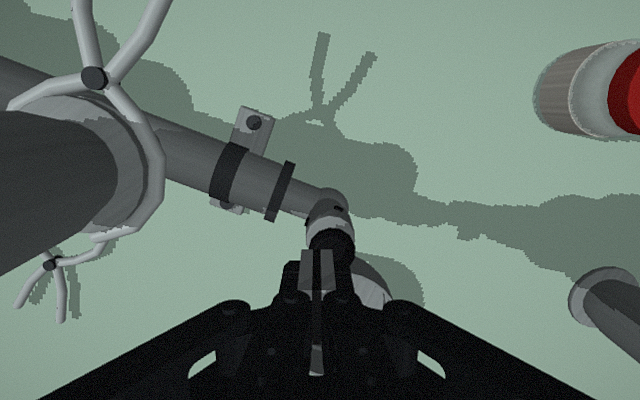

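The shut fingertips (~318,255) stand slightly to the left of the black plunger head (~332,245), which matches the measured 11 mm y overshoot. I'll correct that and descend.

```bash
python3 -m creep '{"linear":[[-5.5,-11,0],[0,0,0],[0,0,-10],[0,0,-8],[0,0,0]],"turn":[0,0,0,0,0],"gripper":[-1,-1,-1,-1,-1]}'
```

```text
t: 4.35
position: [524.2, -99.3, 159.3]
eef_rot: [[0.976, 0.217, 0.015], [0.217, -0.976, -0.006], [0.013, 0.009, -1.0]]
ft_force: [0.3, 0.5, 0.1]
finger_gap: 0.0
```

```bash
python3 -m creep '{"linear":[[-1,2.5,-6],[0,0,-6],[0,0,-3],[0,0,-3],[0,0,0]],"turn":[0,0,0,0,0],"gripper":[-1,-1,-1,-1,-1]}'
```

```text
t: 4.85
position: [523.4, -96.3, 139.5]
eef_rot: [[0.976, 0.217, 0.015], [0.217, -0.976, -0.006], [0.013, 0.009, -1.0]]
ft_force: [-1.5, -0.5, 4.1]
finger_gap: -0.2
```

```bash
python3 -m creep '{"linear":[[0,0,-1],[0,0,-1],[0,0,-1],[0,0,0]],"turn":[0,0,0,0],"gripper":[-1,-1,-1,-1]}'
```

```text
t: 5.25
position: [523.4, -96.2, 139.4]
eef_rot: [[0.976, 0.217, 0.015], [0.217, -0.976, -0.007], [0.013, 0.01, -1.0]]
ft_force: [-2.0, -0.5, 4.4]
finger_gap: 0.3
```

```bash
python3 -m creep '{"linear":[[0,0,-3],[0,0,-3],[0,0,-3],[0,0,-3]],"turn":[0,0,0,0],"gripper":[-1,-1,-1,-1]}'
```

```text
t: 5.65
position: [523.8, -96.3, 138.2]
eef_rot: [[0.976, 0.216, 0.017], [0.216, -0.976, -0.012], [0.014, 0.015, -1.0]]
ft_force: [-24.6, 2.8, 62.7]
finger_gap: -0.3
```

At the stop (force jumped), but pressing harder than needed. I'll ease off and hold about 15 N for a second.

```bash
python3 -m creep '{"linear":[[0,0,-0.7],[0,0,-0.7],[0,0,-0.7],[0,0,-0.7]],"turn":[0,0,0,0],"gripper":[-1,-1,-1,-1]}'
```

```text
t: 6.05
position: [523.6, -96.2, 139.0]
eef_rot: [[0.976, 0.216, 0.019], [0.216, -0.976, -0.013], [0.016, 0.017, -1.0]]
ft_force: [-3.7, 0.2, 12.8]
finger_gap: -0.0
```

```bash
python3 -m creep '{"linear":[[0,0,-1],[0,0,-1],[0,0,-1],[0,0,-1],[0,0,-1],[0,0,-1],[0,0,-1],[0,0,-1],[0,0,-1],[0,0,-1],[0,0,-1],[0,0,-1]],"turn":[0,0,0,0,0,0,0,0,0,0,0,0],"gripper":[-1,-1,-1,-1,-1,-1,-1,-1,-1,-1,-1,-1]}'
```

```text
t: 7.25
position: [523.6, -96.1, 138.9]
eef_rot: [[0.977, 0.214, 0.021], [0.214, -0.977, -0.018], [0.017, 0.022, -1.0]]
ft_force: [-10.0, 1.1, 23.4]
finger_gap: 0.4
```

```bash
python3 -m creep '{"linear":[[0,0,20],[0,0,40],[0,0,40],[-5,-30,0],[-6,-37,0],[-6,-37,0],[-6,-37,0],[-6,-37,0],[-6,-37,0],[-5,-30,0],[0,-15,0],[0,0,0]],"turn":[0,0,0,0,0,0,0,0,0,0,0,0],"gripper":[-1,-1,-1,1,1,1,1,1,1,1,1,1]}'; python3 - <<'E'
from h import *
import cv2
np.set_printoptions(precision=1,suppress=True)
T=tool();p=manip.snapshot('wrist');W=cloud(p,T);print(T[:3,3])
cv2.imwrite('pics/w2.png',p['image'][:,:,::-1])
for n,q,W in [('w',p,W)]+[(k,s,cloud(s)) for k in('top','scene') for s in [manip.snapshot(k)]]:
    m=(np.hypot(W[...,0]-480,W[...,1]+382)<45)&(W[...,2]>80)&(W[...,2]<92)
    P=W[m]
    if len(P)>8: print(n,len(P),P.mean(0),cv2.minEnclosingCircle(P[:,:2].astype(np.float32)),circle(P[:,:2]))
    for f in ('mark_of','find_in'): print(n,f,getattr(manip,f)('funnel',q)[:1])
    if n=='top': 
        m=(np.hypot(W[...,0]-523,W[...,1]+96)<20)&(W[...,2]>115);print('vent z',np.nanmedian(W[m],0))
E
```

```text
t: 8.45
position: [480.9, -363.4, 243.9]
eef_rot: [[0.975, 0.219, 0.024], [0.22, -0.975, -0.018], [0.02, 0.023, -1.0]]
ft_force: [-0.6, 0.3, -0.4]
finger_gap: 85.4
[ 480.9 -363.4  243.9]
w 713 [ 482.7 -380.7   82.9] ((482.2832336425781, -380.5331726074219), 26.977031707763672) [ 482.7 -380.4   25.1]
w mark_of [{'centre': [481.5, -386.0, -3.0], 'p': 0.83}]
w find_in [{'centre': [477.1, -385.9, 41.6], 'p': 0.93}]
top 66 [ 467.  -378.3   84.6] ((476.4093933105469, -381.40289306640625), 26.998821258544922) [ 480.5 -381.6   25.2]
top mark_of [{'centre': [481.1, -378.2, 2.6], 'p': 0.66}]
top find_in [{'centre': [470.8, -362.9, 36.1], 'p': 0.89}]
vent z [522.6 -95.5 129.9]
scene 83 [ 484.2 -380.7   84. ] ((483.11871337890625, -379.55780029296875), 30.10638999938965) [ 483.3 -381.8   25.5]
scene mark_of [{'centre': [480.0, -382.9, 1.9], 'p': 0.81}]
scene find_in [{'centre': [488.2, -375.6, 52.6], 'p': 0.56}]
```

Funnel axis agrees across cameras: about (481.5, -381.5), rim at 84 mm. The vent is back up at 130. Now I descend around the bowl.

```bash
python3 -m creep '{"linear":[[0.5,-17,0],[0,0,0],[0,0,-35],[0,0,-35],[0,0,-25],[0,0,0]],"turn":[0,0,0,0,0,0],"gripper":[1,1,1,1,1,1]}'
```

```text
t: 9.5
position: [483.2, -379.8, 148.2]
eef_rot: [[0.974, 0.223, 0.028], [0.223, -0.975, -0.02], [0.023, 0.026, -0.999]]
ft_force: [-1.4, -0.1, 0.0]
finger_gap: 85.2
```

```bash
python3 -m creep '{"linear":[[-2.5,-2,-30],[-0.5,-0.5,-30],[-0.5,0,-22],[0,0,-4],[0,0,0]],"turn":[0,0,0,0,0],"gripper":[1,1,1,1,1]}'
```

```text
t: 10.0
position: [482.5, -384.8, 65.9]
eef_rot: [[0.974, 0.222, 0.033], [0.223, -0.975, -0.024], [0.027, 0.03, -0.999]]
ft_force: [-0.2, -0.2, -0.1]
finger_gap: 85.5
```

```bash
python3 -m creep '{"linear":[[-1,3,-4],[0,0,0],[0,0,0],[0,0,0],[0,0,0],[0,0,0],[0,0,0]],"turn":[0,8,8,8,8,8,8],"gripper":[1,1,1,1,1,1,1]}';python3 -c "
from h import *;print(np.round(manip.get_obs()['joint_pos'],3))"
```

```text
t: 10.7
position: [486.2, -383.4, 72.3]
eef_rot: [[0.459, 0.887, 0.051], [0.888, -0.46, 0.005], [0.028, 0.043, -0.999]]
ft_force: [-0.4, 0.7, -0.9]
finger_gap: 85.2
[ 0.891  0.554 -0.402  1.874  0.267  0.726 -0.128]
```

```bash
python3 -m creep '{"linear":[[-2,1,-1],[-1,0,-1],[-0.5,0,-1],[-0.5,0,-1],[-0.5,0,-1],[-0.5,0,-1],[-0.5,0,-1],[-0.5,0,-1]],"turn":[8,8,8,8,8,8,8,8],"gripper":[1,1,1,1,1,1,1,1]}';python3 -c "
from h import *;print(np.round(manip.get_obs()['joint_pos'],3))"
```

```text
t: 11.5
position: [483.2, -386.6, 76.4]
eef_rot: [[-0.633, 0.773, 0.029], [0.774, 0.632, 0.042], [0.014, 0.049, -0.999]]
ft_force: [0.2, 0.8, 0.2]
finger_gap: 85.4
[ 1.117  0.634 -0.697  1.829  0.46   0.849  0.894]
```

```bash
python3 -m creep '{"linear":[[-1,2,-1],[-0.5,2,-1],[-0.5,0,-1],[-0.5,0,-1],[-0.5,0,-1],[-0.5,0,-1]],"turn":[8,8,8,8,8,8],"gripper":[1,1,1,1,1,1]}';python3 -c "
from h import *;print(np.round(manip.get_obs()['joint_pos'],3))"
```

```text
t: 12.1
position: [481.0, -386.6, 78.6]
eef_rot: [[-1.0, 0.015, -0.006], [0.014, 0.999, 0.039], [0.006, 0.039, -0.999]]
ft_force: [-0.4, -0.3, -0.2]
finger_gap: 85.5
[ 1.228  0.71  -0.885  1.806  0.62   0.962  1.637]
```

```bash
python3 -m creep '{"linear":[[0,5,-10],[0,0,-8],[0,0,0],[0,0,0]],"turn":[0,0,0,0],"gripper":[1,1,1,1]}'
```

```text
t: 12.5
position: [481.2, -382.2, 61.1]
eef_rot: [[-1.0, 0.023, -0.005], [0.022, 0.999, 0.036], [0.005, 0.036, -0.999]]
ft_force: [-0.2, -0.7, -0.0]
finger_gap: 85.3
```

```bash
python3 -m creep '{"linear":[[0,0.5,-2],[0,0,0],[0,0,0],[0,0,0],[0,0,0],[0,0,0],[0,0,0]],"turn":[0,0,0,0,0,0,0],"gripper":[-1,-1,-1,-1,-1,-1,-1]}' 50
```

```text
t: 13.2
position: [481.6, -382.1, 60.1]
eef_rot: [[-1.0, 0.027, -0.004], [0.027, 0.999, 0.034], [0.005, 0.034, -0.999]]
ft_force: [-0.4, 1.2, -1.0]
finger_gap: 52.5
```

```bash
python3 -m creep '{"linear":[[0,0,-1],[0,0,-1],[0,0,-1],[0,0,-1],[0,0,-1],[0,0,-1]],"turn":[0,0,0,0,0,0],"gripper":[-1,-1,-1,-1,-1,-1]}';  python3 - <<'E'
from h import *
import cv2
np.set_printoptions(precision=3,suppress=True)
o=manip.get_obs();print(o['wrist_torque'])
T=tool();p=manip.snapshot('wrist');s=manip.snapshot('scene');W=cloud(s)
m=(np.hypot(W[...,0]-481,W[...,1]+382)<60)
v,u=np.where(m);a=s['image'][max(v.min()-30,0):v.max()+30,u.min()-40:u.max()+40,::-1]
a=cv2.resize(a,(int(400*a.shape[1]/a.shape[0]),400))
cv2.imwrite('pics/g1.png',np.hstack([a,p['image'][:,::1,::-1][:, 120:520]]))
E
```

```text
t: 13.8
position: [482.2, -381.8, 59.8]
eef_rot: [[-1.0, 0.027, -0.006], [0.027, 0.999, 0.031], [0.007, 0.03, -1.0]]
ft_force: [-6.9, 2.6, 18.1]
finger_gap: 52.8
[ 0.615  1.637 -0.111]
```

View pics/g1.png

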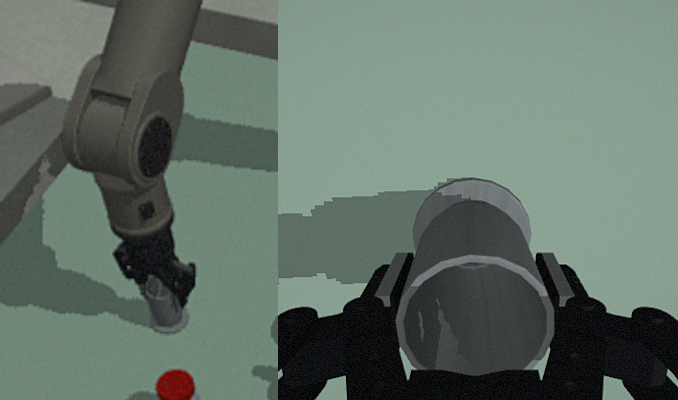

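```bash
python3 -m creep '{"linear":[[0,0,0],[0,0,5],[0,0,15],[0,0,30],[0,0,40],[0,0,40],[0,0,40],[0,0,40],[0,0,30],[0,0,15],[0,0,0],[0,0,0]],"turn":[0,0,0,0,0,0,0,0,0,0,0,0],"gripper":[-1,-1,-1,-1,-1,-1,-1,-1,-1,-1,-1,-1]}' 60;python3 -c "
from h import *;print(np.round(manip.get_obs()['joint_pos'],3))"
```

```text
t: 15.1
position: [480.6, -377.6, 331.0]
eef_rot: [[-1.0, 0.023, -0.005], [0.023, 0.999, 0.032], [0.006, 0.032, -0.999]]
ft_force: [-0.2, 0.3, -1.8]
finger_gap: 52.5
[ 1.343  0.452 -1.051  1.59   0.37   1.347  1.794]
```

```bash
python3 -m creep '{"linear":[[3,20,0],[5,32,0],[6,38,0],[6,38,0],[6,38,0],[6,38,0]],"turn":[-5,-6,-6,-6,-6,-6],"gripper":[-1,-1,-1,-1,-1,-1]}';python3 -c "
from h import *;print(np.round(manip.get_obs()['joint_pos'],3))"
```

```text
t: 15.7
position: [507.2, -172.6, 318.8]
eef_rot: [[-0.786, 0.618, 0.007], [0.617, 0.786, 0.041], [0.02, 0.037, -0.999]]
ft_force: [0.9, 0.1, -1.5]
finger_gap: 52.7
[ 1.094  0.276 -1.017  1.781  0.205  1.217  0.928]
```

```bash
python3 -m creep '{"linear":[[6,38,4],[6,38,3],[6,38,3],[6,38,3],[6,38,3],[6,38,3]],"turn":[-6,-6,-6,-4,0,0],"gripper":[-1,-1,-1,-1,-1,-1]}';python3 -c "
from h import *;print(np.round(manip.get_obs()['joint_pos'],3))"
```

```text
t: 16.3
position: [538.3, 63.3, 327.9]
eef_rot: [[-0.478, 0.879, 0.009], [0.878, 0.477, 0.039], [0.03, 0.027, -0.999]]
ft_force: [0.8, -0.4, -1.8]
finger_gap: 52.6
[ 0.663  0.271 -1.034  1.769  0.212  1.217  0.073]
```

```bash
python3 -m creep '{"linear":[[6,32,0],[7,25,0],[4,12,0],[0,0,0],[0,0,0],[0,0,0]],"turn":[0,0,0,0,0,0],"gripper":[-1,-1,-1,-1,-1,-1]}';python3 - <<'E'
from h import *
import cv2
np.set_printoptions(precision=3,suppress=True)
o=manip.get_obs();print(o['t'],o['joint_pos'],o['position'],o['ft_force'])
R=np.array(o['eef_rot']);print('row3',R[2],'funnel axis',R@[-.007,-.030,1])
T=tool();p=manip.snapshot('wrist');W=cloud(p,T)
m=(abs(W[...,2]-133)<6)&(np.hypot(W[...,0]-564,W[...,1]-162)<45);print('wrist sees seat',m.sum())
s=manip.snapshot('scene');t=manip.snapshot('top')
for n,q in (('w',p),('s',s),('t',t)):
    for k in('seat','funnel','head'):print(n,k,[(np.round(d['centre'],1),round(d['p'],2)) for d in manip.mark_of(k,q)[:2]])
a=s['image'][190:330,260:500,::-1]
cv2.imwrite('pics/c1.png',np.vstack([cv2.resize(a,None,fx=2,fy=2,interpolation=cv2.INTER_CUBIC),p['image'][80:,80:560,::-1]]))
E
```

```text
t: 16.9
position: [551.6, 139.4, 318.9]
eef_rot: [[-0.485, 0.875, -0.004], [0.874, 0.485, 0.04], [0.037, 0.016, -0.999]]
ft_force: [0.1, 0.0, -2.2]
finger_gap: 52.8
16.9 [ 0.491  0.346 -1.032  1.72   0.274  1.234 -0.095] [551.586 139.419 318.904] [ 0.059  0.04  -2.242]
row3 [ 0.037  0.016 -0.999] funnel axis [-0.027  0.02  -1.   ]
wrist sees seat 2338
w seat [(array([566.2, 164.1, 136.8]), 0.57)]
w funnel [(array([547.4, 137.9, 252.5]), 0.95)]
w head [(array([563.3, 163.8,  64.8]), 0.59)]
s seat [(array([565. , 166.5, 131.3]), 0.59)]
s funnel [(array([549.3, 139.8, 258.5]), 0.61)]
s head [(array([561.2, 164. ,  65.7]), 0.83), (array([590. , 288.8,  69.3]), 0.54)]
t seat []
t funnel []
t head []
```

View pics/c1.png

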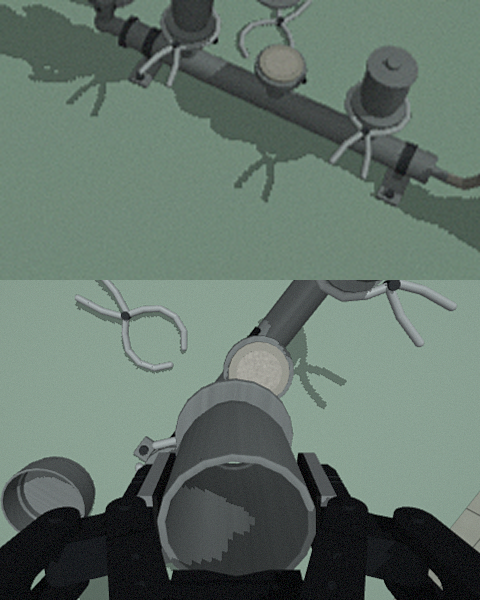

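```bash
python3 -m creep '{"linear":[[7,11,-5],[7,11,-15],[0,0,-30],[0,0,-30],[0,0,-15],[0,0,0],[0,0,0]],"turn":[0,0,0,0,0,0,0],"gripper":[-1,-1,-1,-1,-1,-1,-1]}';cat > st.py <<'E'
from h import *
np.set_printoptions(precision=3,suppress=True)
o=manip.get_obs();R=np.array(o['eef_rot']);up=R@[.007,.030,-1]
print('up',up,'deg',np.degrees(np.hypot(*up[:2])),'flange ctr',np.array(o['position'])-59.8*up,'F',o['ft_force'],'q',o['joint_pos'])
E
python3 st.py
```

```text
t: 18.2
position: [567.3, 163.4, 223.6]
eef_rot: [[-0.485, 0.875, 0.0], [0.874, 0.484, 0.041], [0.036, 0.02, -0.999]]
ft_force: [0.1, -0.3, -1.0]
finger_gap: 52.8
up [ 0.023 -0.021  1.   ] deg 1.7545203929053914 flange ctr [565.933 164.629 163.837] F [ 0.126 -0.333 -1.04 ] q [ 0.379  0.47  -0.971  1.79   0.396  1.083 -0.217]
```

```bash
python3 - <<'E'
from h import *
import cv2
np.set_printoptions(precision=2,suppress=True)
T=tool();p=manip.snapshot('wrist');W=cloud(p,T);R=T[:3,:3]
rg=manip.regions_of('funnel',p)
print(len(rg),rg and (rg[0]['p'],rg[0]['region'].sum()))
m=rg[0]['region']&np.isfinite(W[...,2]);P=W[m];print('z pct',np.percentile(P[:,2],[1,5,25,50,75,95,99]))
def plane(P):
    for _ in range(3):
        A=np.c_[P[:,:2]-P[:,:2].mean(0),np.ones(len(P))];c=np.linalg.lstsq(A,P[:,2],rcond=None)[0];r=P[:,2]-A@c;P=P[abs(r)<2*r.std()+.01]
    return c,r.std(),len(P)
for n,zc in(('rim',248.8),('flange',169.8)):
    Q=W[(abs(W[...,2]-zc)<5)&(np.hypot(W[...,0]-566,W[...,1]-164)<38)&m]
    if len(Q)>20: print(n,len(Q),Q.mean(0),plane(Q),circle(Q[:,:2]))
Q=W[(abs(W[...,2]-133)<8)&(np.hypot(W[...,0]-564,W[...,1]-162)<40)&~m];print('seal bits',len(Q))
for n in('scene','top'):
    s=manip.snapshot(n)
    for k in('seat','head','funnel'):
        for f in('mark_of','find_in'):print(n,f,k,[(np.round(d['centre'],1),round(d['p'],2)) for d in getattr(manip,f)(k,s)[:2]])
    if n=='scene':
        W2=cloud(s);v,u=np.where(np.hypot(W2[...,0]-564,W2[...,1]-162)<70)
        a=s['image'][v.min()-5:v.max()+5,u.min()-5:u.max()+5,::-1];f=560/a.shape[0];cv2.imwrite('pics/d1.png',cv2.resize(a,None,fx=f,fy=f,interpolation=cv2.INTER_CUBIC)[:,:800])
E
```

```text
1 (0.8, np.int64(24077))
z pct [167.18 168.56 195.82 222.2  238.64 247.72 248.51]
rim 3808 [562.81 171.65 246.98] (array([ -0.01,   0.03, 247.3 ]), np.float64(0.7712143955258601), 3157) [566.83 164.52  24.94]
flange 3446 [559.5  177.3  169.09] (array([  0.  ,   0.  , 168.91]), np.float64(0.745791660139526), 2879) [563.91 169.75  24.86]
seal bits 915
scene mark_of seat [(array([564.5, 166.4, 136.3]), 0.54)]
scene find_in seat [(array([577.8, 171.4, 132.2]), 0.51)]
scene mark_of head [(array([561.1, 165.8,  66.9]), 0.69)]
scene find_in head [(array([584.2, 167.2, 132. ]), 0.73), (array([579.9, 163.5, 125.8]), 0.5)]
scene mark_of funnel [(array([566. , 164.2, 165. ]), 0.73)]
scene find_in funnel [(array([586. , 152.8, 192.4]), 0.76)]
top mark_of seat []
top find_in seat []
top mark_of head []
top find_in head []
top mark_of funnel []
top find_in funnel []
```

View pics/d1.png

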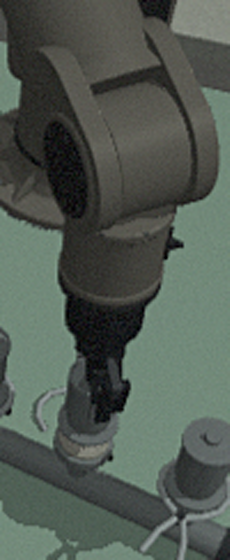

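```bash
python3 - <<'E'
from h import *
import cv2
np.set_printoptions(precision=2,suppress=True)
for n in('scene','top','scene'):
    W=cloud(manip.snapshot(n))
    for c in((543.7,33.7),(584,290)):
        m=(np.hypot(W[...,0]-c[0],W[...,1]-c[1])<36)&(abs(W[...,2]-220)<5);P=W[m]
        if len(P)>20:
            q=P[:,:2].astype(np.float32);print(n,c,len(P),P.mean(0),cv2.minEnclosingCircle(q),cv2.fitEllipse(cv2.convexHull(q))[:2])
    m=(np.hypot(W[...,0]-523,W[...,1]+96)<20)&(abs(W[...,2]-130)<5);P=W[m];print('vent',len(P),P.mean(0))
E
```

```text
scene (543.7, 33.7) 313 [547.9   34.8  221.25] ((544.9811401367188, 35.7735481262207), 31.166975021362305) ((545.5111083984375, 34.46597671508789), (56.75806427001953, 61.65271759033203))
scene (584, 290) 389 [588.18 291.16 221.1 ] ((585.613525390625, 290.8995666503906), 31.049232482910156) ((585.3493041992188, 291.0616149902344), (57.616214752197266, 60.902183532714844))
vent 59 [527.3  -95.12 129.54]
top (584, 290) 65 [565.92 306.32 220.43] ((569.3250122070312, 304.694580078125), 20.014759063720703) ((567.9366455078125, 306.7335510253906), (12.067278861999512, 38.688194274902344))
vent 97 [522.76 -96.33 129.75]
scene (543.7, 33.7) 314 [547.87  34.85 220.99] ((545.7055053710938, 33.76530838012695), 31.203182220458984) ((545.4296264648438, 34.65690612792969), (57.05606460571289, 61.73062515258789))
scene (584, 290) 388 [587.84 291.44 221.25] ((585.666259765625, 290.5758972167969), 30.67554473876953) ((585.8964233398438, 290.9753723144531), (57.98954391479492, 60.1224250793457))
vent 53 [526.06 -95.39 129.58]
```

```bash
python3 -m creep '{"linear":[[-1,-2,-8],[0,0,-8],[0,0,-5],[0,0,0],[0,0,0]],"turn":[0,0,0,0,0],"gripper":[-1,-1,-1,-1,-1]}';python3 st.py
```

```text
t: 19.65
position: [565.6, 160.8, 199.3]
eef_rot: [[-0.485, 0.875, -0.001], [0.874, 0.484, 0.041], [0.036, 0.019, -0.999]]
ft_force: [0.2, -0.6, -2.3]
finger_gap: 52.7
up [ 0.024 -0.02   1.   ] deg 1.7929735045026352 flange ctr [564.15  161.958 139.476] F [ 0.188 -0.637 -2.269] q [ 0.369  0.493 -0.955  1.818  0.421  1.043 -0.234]
```

```bash
python3 -m creep '{"linear":[[1,1,-2],[0,0,-2],[0,0,-1],[0,0,0]],"turn":[0,0,0,0],"gripper":[-1,-1,-1,-1]}';python3 st.py
```

```text
t: 20.05
position: [566.9, 162.1, 194.2]
eef_rot: [[-0.485, 0.875, -0.001], [0.874, 0.484, 0.041], [0.036, 0.019, -0.999]]
ft_force: [0.4, 0.6, -2.5]
finger_gap: 52.6
up [ 0.023 -0.02   1.   ] deg 1.7787125828449921 flange ctr [565.53  163.313 134.433] F [ 0.362  0.561 -2.529] q [ 0.362  0.5   -0.951  1.82   0.428  1.035 -0.24 ]
```

```bash
python3 -m creep '{"linear":[[-0.7,-0.6,-1],[0,0,-1],[0,0,0]],"turn":[0,0,0],"gripper":[-1,-1,-1]}';python3 st.py
```

```text
t: 20.35
position: [566.2, 161.6, 192.5]
eef_rot: [[-0.485, 0.875, -0.0], [0.874, 0.484, 0.041], [0.036, 0.02, -0.999]]
ft_force: [-0.4, 0.5, 1.0]
finger_gap: 52.5
up [ 0.023 -0.021  1.   ] deg 1.7639872753403387 flange ctr [564.871 162.874 132.677] F [-0.362  0.491  1.038] q [ 0.363  0.501 -0.95   1.823  0.43   1.031 -0.241]
```

```bash
python3 -m creep '{"linear":[[0,0,-0.9],[0,0,-0.6],[0,0,0],[0,0,0]],"turn":[0,0,0,0],"gripper":[-1,-1,-1,-1]}';python3 st.py
```

```text
t: 20.75
position: [566.2, 161.8, 191.6]
eef_rot: [[-0.485, 0.875, 0.0], [0.874, 0.484, 0.041], [0.036, 0.02, -0.999]]
ft_force: [-2.3, -1.1, 4.2]
finger_gap: 52.6
up [ 0.023 -0.02   1.   ] deg 1.7336167090962238 flange ctr [564.864 162.978 131.797] F [-2.34  -1.118  4.169] q [ 0.362  0.502 -0.949  1.824  0.431  1.029 -0.243]
```

```bash
python3 -m creep '{"linear":[[0,0,-0.8],[0,0,-0.5],[0,0,0],[0,0,0],[0,0,0]],"turn":[0,0,0,0,0],"gripper":[-1,-1,-1,-1,-1]}';python3 st.py
```

```text
t: 21.25
position: [566.3, 161.9, 191.0]
eef_rot: [[-0.485, 0.875, 0.001], [0.874, 0.484, 0.04], [0.035, 0.02, -0.999]]
ft_force: [-3.5, -1.3, 6.1]
finger_gap: 52.8
up [ 0.022 -0.02   1.   ] deg 1.69639094931748 flange ctr [564.928 163.04  131.197] F [-3.488 -1.332  6.149] q [ 0.36   0.502 -0.948  1.825  0.432  1.028 -0.244]
```

```bash
python3 -m creep '{"linear":[[0,0,-0.7],[0,0,-0.4],[0,0,-0.1],[0,0,-0.1]],"turn":[0,0,0,0],"gripper":[-1,-1,-1,-1]}';python3 st.py;python3 -m creep '{"linear":[[0,0,-0.1],[0,0,-0.1],[0,0,-0.1],[0,0,-0.1]],"turn":[0,0,0,0],"gripper":[-1,-1,-1,-1]}';python3 st.py
```

```text
t: 21.65
position: [566.3, 162.0, 190.6]
eef_rot: [[-0.485, 0.875, 0.001], [0.874, 0.484, 0.04], [0.034, 0.02, -0.999]]
ft_force: [-3.8, -1.8, 6.8]
finger_gap: 52.4
up [ 0.022 -0.019  1.   ] deg 1.6498540704937223 flange ctr [565.046 163.145 130.755] F [-3.807 -1.825  6.788] q [ 0.359  0.502 -0.948  1.825  0.434  1.027 -0.245]
t: 22.05
position: [566.3, 162.0, 190.8]
eef_rot: [[-0.485, 0.875, 0.002], [0.874, 0.484, 0.039], [0.033, 0.02, -0.999]]
ft_force: [-3.4, -0.8, 7.2]
finger_gap: 53.1
up [ 0.021 -0.018  1.   ] deg 1.612175002787197 flange ctr [565.021 163.078 131.038] F [-3.397 -0.753  7.196] q [ 0.359  0.502 -0.948  1.825  0.434  1.028 -0.246]
```

```bash
python3 -m creep '{"linear":[[0,0,-0.15],[0,0,-0.15],[0,0,-0.15],[0,0,-0.15],[0,0,-0.15],[0,0,-0.15],[0,0,-0.15],[0,0,-0.15],[0,0,-0.15],[0,0,-0.15]],"turn":[0,0,0,0,0,0,0,0,0,0],"gripper":[-1,-1,-1,-1,-1,-1,-1,-1,-1,-1]}';python3 st.py
```

```text
t: 23.05
position: [566.3, 162.1, 190.8]
eef_rot: [[-0.485, 0.875, 0.002], [0.874, 0.484, 0.038], [0.032, 0.02, -0.999]]
ft_force: [-3.3, -1.5, 7.3]
finger_gap: 52.8
up [ 0.021 -0.017  1.   ] deg 1.5336494855558982 flange ctr [565.042 163.078 130.979] F [-3.323 -1.475  7.335] q [ 0.358  0.501 -0.947  1.825  0.435  1.028 -0.247]
```

```bash
python3 -m creep '{"linear":[[0,0,-0.15],[0,0,-0.15],[0,0,-0.15],[0,0,-0.15],[0,0,-0.15],[0,0,-0.15],[0,0,-0.15],[0,0,-0.15],[0,0,-0.15],[0,0,-0.15]],"turn":[0,0,0,0,0,0,0,0,0,0],"gripper":[-1,-1,-1,-1,-1,-1,-1,-1,-1,-1]}';python3 st.py
```

```text
t: 24.05
position: [566.3, 162.2, 190.8]
eef_rot: [[-0.484, 0.875, 0.003], [0.874, 0.484, 0.037], [0.03, 0.02, -0.999]]
ft_force: [-3.5, -1.4, 5.7]
finger_gap: 52.8
up [ 0.02  -0.016  1.   ] deg 1.4548752235728528 flange ctr [565.074 163.112 130.945] F [-3.497 -1.434  5.718] q [ 0.357  0.501 -0.946  1.826  0.436  1.028 -0.249]
```

```bash
python3 -m creep '{"linear":[[-0.1,0,-0.3],[-0.1,0,-0.2],[-0.1,0,-0.2],[0,0,-0.2],[0,0,-0.2],[0,0,-0.2],[0,0,-0.2],[0,0,-0.2],[0,0,-0.2],[0,0,-0.2],[0,0,-0.2],[0,0,-0.2]],"turn":[0,0,0,0,0,0,0,0,0,0,0,0],"gripper":[-1,-1,-1,-1,-1,-1,-1,-1,-1,-1,-1,-1]}';python3 st.py; python3 - <<'E'
from h import *
import cv2
np.set_printoptions(precision=2,suppress=True)
T=tool();p=manip.snapshot('wrist');W=cloud(p,T)
for n,zc in(('rim',215.5),('flange',137)):
    Q=W[(abs(W[...,2]-zc)<5)&(np.hypot(W[...,0]-566,W[...,1]-163)<38)]
    c,*_=np.linalg.lstsq(np.c_[Q[:,:2]-[565,163],np.ones(len(Q))],Q[:,2],rcond=None);print(n,len(Q),'slope',c,circle(Q[:,:2]))
s=manip.snapshot('scene');print([manip.mark_of(k,s)[:1] for k in('funnel','head')],[manip.get_obs()['ft_force'][2]])
cv2.imwrite('pics/e1.png',np.vstack([cv2.resize(s['image'][170:310,260:500,::-1],None,fx=2,fy=2,interpolation=cv2.INTER_CUBIC),p['image'][80:,80:560,::-1]]))
E
```

```text
t: 25.25
position: [566.2, 162.3, 190.5]
eef_rot: [[-0.484, 0.875, 0.005], [0.874, 0.484, 0.035], [0.028, 0.021, -0.999]]
ft_force: [-3.3, -1.4, 7.3]
finger_gap: 52.6
up [ 0.018 -0.014  1.   ] deg 1.3197065659604938 flange ctr [565.143 163.163 130.681] F [-3.282 -1.351  7.312] q [ 0.355  0.5   -0.946  1.827  0.438  1.027 -0.251]
rim 5056 slope [ -0.01   0.02 213.71] [565.65 163.51  25.52]
flange 3482 slope [  0.02  -0.03 136.35] [563.14 168.11  24.86]
[[{'centre': [564.1, 164.5, 130.3], 'p': 0.56}], [{'centre': [563.1, 163.9, 68.2], 'p': 0.67}]] [np.float64(6.991534660058395)]
```

View pics/e1.png

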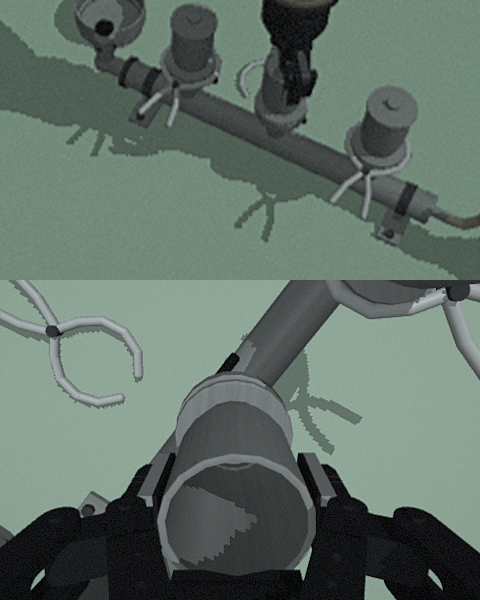

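The funnel stands flat on the cup (scene ~282,110; wrist ~237,405), concentric with the head within about 1 mm. I'll hold a little longer, since the tilt keeps settling.

```bash
python3 -m creep '{"linear":[[0,0,-0.2],[0,0,-0.2],[0,0,-0.2],[0,0,-0.2],[0,0,-0.2],[0,0,-0.2],[0,0,-0.2],[0,0,-0.2],[0,0,-0.2],[0,0,-0.2],[0,0,-0.2],[0,0,-0.2]],"turn":[0,0,0,0,0,0,0,0,0,0,0,0],"gripper":[-1,-1,-1,-1,-1,-1,-1,-1,-1,-1,-1,-1]}';python3 st.py
```

```text
t: 26.65
position: [566.2, 162.5, 190.4]
eef_rot: [[-0.484, 0.875, 0.006], [0.875, 0.484, 0.033], [0.026, 0.021, -0.999]]
ft_force: [-3.0, -1.4, 7.9]
finger_gap: 52.8
up [ 0.017 -0.012  1.   ] deg 1.2005400246169025 flange ctr [565.183 163.192 130.61 ] F [-2.994 -1.411  7.922] q [ 0.353  0.5   -0.945  1.827  0.44   1.027 -0.254]
```

```bash
python3 -m creep '{"linear":[[0,0,-0.2],[0,0,-0.2],[0,0,-0.2],[0,0,-0.2],[0,0,-0.2],[0,0,-0.2],[0,0,-0.2],[0,0,-0.2],[0,0,-0.2],[0,0,-0.2],[0,0,-0.2],[0,0,-0.2]],"turn":[0,0,0,0,0,0,0,0,0,0,0,0],"gripper":[-1,-1,-1,-1,-1,-1,-1,-1,-1,-1,-1,-1]}';python3 st.py
```

```text
t: 27.85
position: [566.2, 162.6, 190.3]
eef_rot: [[-0.484, 0.875, 0.007], [0.875, 0.484, 0.031], [0.024, 0.021, -0.999]]
ft_force: [-3.5, -1.1, 7.9]
finger_gap: 52.9
up [ 0.016 -0.01   1.   ] deg 1.078956560016929 flange ctr [565.214 163.172 130.531] F [-3.535 -1.084  7.89 ] q [ 0.351  0.499 -0.944  1.828  0.442  1.027 -0.256]
```

Steady at about 10 N on the seal (7.9 N plus the funnel's roughly 2.1 N), so I'm handing in while holding.

```bash
python3 -c "
from h import *;o=manip.get_obs();print(o['t'],o['ft_force']);print(manip.sign_off())"
```

```text
27.85 [-3.53549577 -1.08431818  7.89038627]
the job is handed in; nothing more can be done
None
```

I pressed the vent, and the funnel is now on the open filter head. The arm is still holding it there for you to close the clamp. I handed the job in at 27.9 s.

- **Vent plunger:** It was down at its stop for about 1.5 s, mostly at 13–23 N. When it first hit the stop, the wrist reading briefly reached about 63 N. That is under the 120 N wrist limit but more than was needed. It was the shut fingertips that pressed, not the gripper's body. A camera check afterwards showed the plunger back up at 130 mm.
- **Force on the seal:** The funnel has been held for about 6 s at roughly 8–10 N. At hand-in it was about 10 N: 7.9 N measured plus the funnel's weight of about 2.1 N. The flange was about 2.5 mm below the free seal height, which agrees with 10 N.
- **Centring:** The flange centre works out at about (565.2, 163.2). My best estimate of the seat is (564.8, 162.5), so it is within about 1 mm; the cameras' calibration is only good to about 2 mm.
- **Not perfect:** The funnel leans by about 1.1°, down from 1.8° before it touched the seal. The arm still pushes sideways on it with about 3.5 N, but the funnel did not visibly slide. The slope I fitted to its flange from the wrist camera was too noisy to confirm the lean, but the slope of the rim agreed.
- **Everything else:** The arm stayed clear of the two covered funnels, the clamp, the sieve and the jar.

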